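Push a scaffold coupler into the inspection stop and swing the magnifier over it

TASK

Push the silver coupler flat along the worktop, without picking it up, into the corner of the yellow angle stop, so that its jaw face is hard against the long rail and its left side hard against the short rail. Push the magnifier lamp round on its swing arm until the lens is centred above the coupler there. Leave the rusted T-bolt, the blue guard cap and the spanner where they lie, and finish with the hand clear of everything.

Things in the scene. Friction and masses are not known exactly. Their poses are not given: they have to be found in the camera images.
- coupler: Silver steel coupler, loose, 0.9 kg, standing on its base: block 84 (its x) x 100 (y) x 34 mm high, flat upright sides; origin at the centre of the underside, z up. Its +x side is the jaw face (open slot). Tube saddle on top up to 75 mm high. Starts at least 4 cm short of both rails, up to 0.45 rad out of square, jaw face towards the long rail.
- jaw_left (a point): Left end of the coupler's jaw face: the upright edge at coupler x = +42, y = +50 mm, 16 mm up. (The saddle's open flap hangs out over the middle of the jaw face to coupler x = +88 mm, y +-22 mm, heights 48 to 96 mm; it passes over the rails.)
- jaw_right (a point): Right end of the coupler's jaw face: the upright corner edge at coupler x = +42 mm, y = -50 mm, 16 mm up.
- stop: Yellow corner stop, fixed: two angle rails 26 mm high with feet 31 mm wide on their outer sides. Origin in the inner corner on the worktop, z up. Long rail: inner face is the plane x = 0, from y = 0 to -220 mm. Short rail: inner face is the plane y = 0, from x = 0 to -130 mm. A seated coupler has its centre at x = -42, y = -50 mm, axes parallel to the stop's.
- lens_centre (a point): Centre of the magnifier lens, 232 mm up; its x axis points level to the swing arm's upright pivot, 360 mm away, on the near post of the fixed tube rack. White lamp head: radius 80 mm, heights 216 to 250 mm, joined to the arm on the pivot side. Head and arm (thin bars at lens height, tops under 270 mm) turn as one, stiffly (2 to 3 N), and stay where left. Starts swung away to the right (-y).
- tbolt: Rusted T-bolt, loose, lying along its x, 98 mm long, T-head 38 mm wide at -x, 21 mm high; origin on the worktop under its shank. Leave it alone.
- cap: The blue plastic guard cap, loose, standing on its 60 mm flange, 42 mm high; origin at the centre of its underside. Leave it alone.
- spanner: The stubby steel spanner, loose, lying along its x, 110 mm long; origin at its middle on the worktop. Leave it alone.

How it is judged:
By the outcome, as a careful person would: the job done as asked, in the order asked, and still so for the second after the job is handed in, with the robot touching nothing.
It also fails if it takes over 72 s, if anything falls off the work surface, if the arm or the gripper's body presses on something with over 40 N, if the wrist force passes 120 N, or if a joint passes its speed limit or range.

ROBOT

A 6-joint arm with a two-finger parallel gripper is mounted at the origin on the work surface. World frame = base frame: x ahead of the robot, y to its left, z up, the work surface at z = 0. Lengths are in m, angles in rad, forces in N, time in s.
With the tool pointing down it reaches from about 0.375 to 0.975 m from the base axis. Payload 3.8 kg.
Tool frame: the origin (TCP) lies at the very end of the fingers, on their centre line; the grasp point (between the pads) lies 19 mm behind it (pinch_z is the distance from the TCP to the grasp point, in m); z points along the fingers, x is the direction in which the jaws open and shut, and the axes are right-handed (so a half turn about z gives the same grasp; the last joint's range is limited). The gripper opens to 88 mm and grips with 3 to 60 N. Pads are 18 mm wide; open, the fingers measure 123 mm over their backs; the gripper's body (75 mm by 187 mm) begins 45 mm behind the grasp point.
Start: joints at [1.179, 0.264, 1.604, -0, 1.274, -0.037], TCP at [0.234, 0.633, 0.239] pointing down, gripper open.
Joint ranges: [-2.63, 2.63], [-0.94, 2.18], [0.31, 2.57], [-1.31, 4.45], [0, 2.66], [-2.55, 2.55]. Speed limits (rad/s): [2.57, 2.57, 3.14, 3.14, 3.14, 3.14].

INTERFACE

Orientations are given as a 3x3 rotation matrix whose columns are the frame's x, y, z axes.
In Python, from station import sense, capture, camera_model, sign_off, pinch_z gives the robot as it stands. The module is installed in compiled form; this text tells all that it offers.
- The arm moves only by the shell command python3 -m crank 'ROWS' [FORCE]. ROWS is JSON, a list that holds one entry, the list of rows, each a list of 5 numbers: the shift along the tool's x, y, z in mm, then the turn about the tool's z in rad, then the closure, from 0 (fully open) to 1 (shut). A call has 1 to 10 rows; each row shifts and turns the pose as measured when the row begins, along the tool's axes as they then stand; what a row does not reach is not made up. A row lasts 1/10 s, in which the tool goes at most 50 mm and 8.59 degrees, less where a joint would pass 70% of its speed; a pose out of reach is approached as far as the arm can. A call is refused whole if a number of a shift passes 50 or a number of a turn 0.15, either way. A call with a gripper value outside its range is refused whole. The fingers move at their own pace and stop on an object; FORCE is the grip in N (left out, the last holds). Time passes only in rows, so rows that do not move let the fingers close. It gives the time, the measured TCP pose, the force and the opening at its end, in the units of the state.
- sense(): the state, without advancing time (a new reading comes with each control period).
- capture(name): name is "scene" or "top" or "wrist"; returns the picture (420x560x3 uint8, red, green, blue); there is no depth.
- camera_model(name): a dict with "camera_matrix" (3x3 intrinsics, pixels), "distortion" ([k1, k2, p1, p2, k3] as OpenCV has them; the pictures are not rectified), "pose" (4x4, takes a point from camera to world coordinates); the wrist camera has in their place "tool_from_camera" (4x4, takes a point from camera to tool coordinates, whose origin is the TCP and whose axes are the tool frame's). Camera axes: x right, y down, z forward; pixel columns grow to the right and rows downward; lengths in m; the calibration is good to about 2 mm. A picture is of the moment at which its call begins: read the wrist's pose just before it. camera_model takes no time and is no camera call.
- sign_off(): hands the job in, once; it reports no verdict.
The state is a dict: "t": time; "joint_positions": joint angles; "dq": joint speeds; "joint_efforts": joint torques, N m; "eef_pos": TCP position; "orientation": TCP orientation; "force": force on the tool from outside, world axes, zero at the start; "ft_torque": the same for the moment, N m; "opening": finger opening in m.
Only numpy, scipy, OpenCV 4.12 (cv2) and the standard library are available. Lean on these libraries where they do the work, as an engineer would, in place of code of your own. Each camera call takes 0.05 s, during which the arm holds its last target.

## Working session

There is one attempt and no reset: what is moved stays moved. The work goes in short steps, Python scripts to look and compute and a shell command to move; the robot and the scene stay as the last step left them, time stands still between calls to the robot, and variables do not carry over. Pictures are saved under pics/ and viewed, and the job is handed in when it is done.

```bash
mkdir -p pics; cat > h.py <<'E'
import numpy as np, cv2
from station import sense, capture, camera_model, pinch_z
def snap(name,fn):
    s=sense(); im=capture(name); cv2.imwrite('pics/'+fn,im[:,:,::-1]); return s,im
def pose(name,s=None):
    m=camera_model(name)
    if 'pose' in m: return m,np.array(m['pose'])
    T=np.eye(4);T[:3,:3]=s['orientation'];T[:3,3]=s['eef_pos']
    return m,T@np.array(m['tool_from_camera'])
def rays(name,px,s=None):
    m,P=pose(name,s)
    u=cv2.undistortPoints(np.array(px,float).reshape(-1,1,2),np.array(m['camera_matrix']),np.array(m['distortion'])).reshape(-1,2)
    d=np.c_[u,np.ones(len(u))]@P[:3,:3].T
    return P[:3,3],d
def onplane(name,px,z,s=None):
    o,d=rays(name,px,s); return o+d*((z-o[2])/d[:,2])[:,None]
def proj(name,pts,s=None):
    m,P=pose(name,s); Q=np.linalg.inv(P)
    r,_=cv2.Rodrigues(Q[:3,:3]); return cv2.projectPoints(np.array(pts,float).reshape(-1,1,3),r,Q[:3,3],np.array(m['camera_matrix']),np.array(m['distortion']))[0].reshape(-1,2)
E
python3 - <<'E'
from h import *
s,_=snap('scene','s0.png');snap('top','t0.png')
np.set_printoptions(precision=3,suppress=True)
print(sense())
for n in('scene','top'):print(camera_model(n)['pose'])
print(camera_model('wrist')['tool_from_camera'])
E
```

```text
{'t': 0.1, 'joint_positions': array([ 1.179,  0.265,  1.605, -0.   ,  1.274, -0.037]), 'dq': array([ 0.   , -0.003, -0.003, -0.   ,  0.002,  0.001]), 'joint_efforts': array([  0.   , -50.362, -35.807,   0.073,   0.023,  -0.   ]), 'eef_pos': array([0.234, 0.632, 0.238]), 'orientation': array([[ 0.347,  0.938, -0.001],
       [ 0.938, -0.347, -0.002],
       [-0.002, -0.   , -1.   ]]), 'force': array([ 0.221, -0.148,  1.023]), 'ft_torque': array([-0.044, -0.009, -0.005]), 'opening': 0.08818757242458168}
[[ 0.377  0.675 -0.634  1.183]
 [ 0.926 -0.273  0.26  -0.07 ]
 [ 0.002 -0.685 -0.728  0.831]
 [ 0.     0.     0.     1.   ]]
[[-0.037 -0.972  0.231  0.38 ]
 [-0.999  0.036 -0.006  0.181]
 [-0.002 -0.231 -0.973  1.03 ]
 [ 0.     0.     0.     1.   ]]
[[ 1.    -0.001  0.001 -0.001]
 [ 0.     0.966  0.257 -0.065]
 [-0.001 -0.257  0.966 -0.147]
 [ 0.     0.     0.     1.   ]]
```

View pics/s0.png

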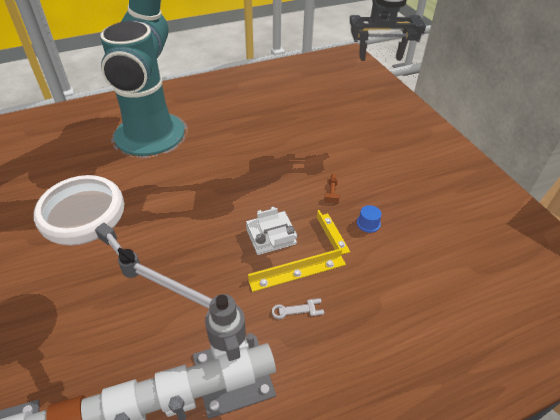

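View pics/t0.png

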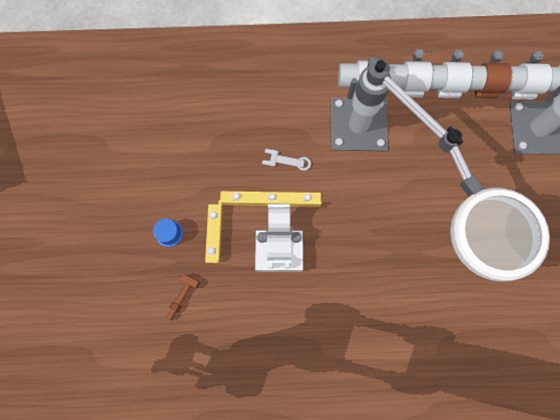

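The top view shows the coupler at about px (279,250), jaw face up the image (+x world). The stop corner is at about (220,203), the lens at (500,234) and the pivot at (377,68). Next I'll enlarge this for corner pixels.

```bash
python3 - <<'E'
import cv2
a=cv2.imread('pics/t0.png')[175:285,150:340]; cv2.imwrite('pics/t0z.png',cv2.resize(a,None,fx=4,fy=4,interpolation=cv2.INTER_CUBIC))
a=cv2.imread('pics/s0.png')[170:330,230:400]; cv2.imwrite('pics/s0z.png',cv2.resize(a,None,fx=3.6,fy=3.6,interpolation=cv2.INTER_CUBIC))
E
```

```text
(no output)
```

View pics/t0z.png

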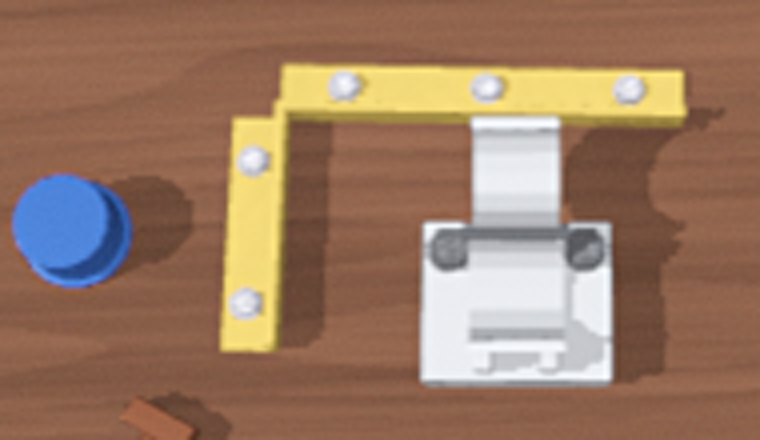

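View pics/s0z.png

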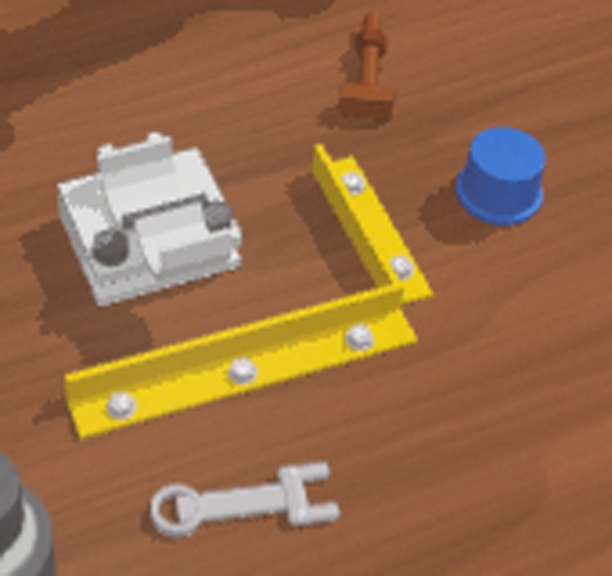

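```bash
python3 - <<'E'
from h import *
np.set_printoptions(precision=4,suppress=True)
z=lambda p,f,o:(np.array(p,float)+.5)/f-.5+np.array(o)
T=lambda p:z(p,4,(150,175)); S=lambda p:z(p,3.6,(230,170))
print('coupler top34 FL FR BR BL\n',onplane('top',T([(422,222),(612,222),(612,380),(420,380)]),.034))
print('scene FR FL BR\n',onplane('scene',S([(103,298),(240,260),(60,186),(198,150)]),.034))
print('stop long topedge top, L R\n',onplane('top',T([(288,112),(685,115)]),.026), 'bottom',onplane('top',T([(290,121),(685,125)]),0))
print('short inner topedge\n',onplane('top',T([(289,110),(276,350)]),.026))
print('scene long top edge R,corner, short far end\n',onplane('scene',S([(67,378),(400,288),(316,145)]),.026))
print('pivot',onplane('top',[(379,66)],.26),'lens',onplane('top',[(500,234)],.25),onplane('scene',[(80,207)],.25))
# cap, tbolt, spanner
print('cap',onplane('top',T([(62,222)]),.042),'tbolt',onplane('top',[(167,317),(190,282)],.015),'span',onplane('top',[(265,157),(311,164)],.01))
E
```

```text
coupler top34 FL FR BR BL
 [[0.573  0.2421 0.034 ]
 [0.5692 0.14   0.034 ]
 [0.4845 0.1438 0.034 ]
 [0.4882 0.245  0.034 ]]
scene FR FL BR
 [[0.5885 0.1363 0.034 ]
 [0.5925 0.2288 0.034 ]
 [0.4888 0.1434 0.034 ]
 [0.4928 0.2421 0.034 ]]
stop long topedge top, L R
 [[0.6388 0.315  0.026 ]
 [0.629  0.0969 0.026 ]] bottom [[0.6402 0.3173 0.    ]
 [0.6297 0.095  0.    ]]
short inner topedge
 [[0.6399 0.3144 0.026 ]
 [0.5079 0.322  0.026 ]]
scene long top edge R,corner, short far end
 [[0.6321 0.0961 0.026 ]
 [0.6462 0.3172 0.026 ]
 [0.5121 0.3229 0.026 ]]
pivot [[ 0.8229 -0.0022  0.26  ]] lens [[ 0.5095 -0.1814  0.25  ]] [[ 0.5303 -0.1836  0.25  ]]
cap [[0.5786 0.4336 0.042 ]] tbolt [[0.398  0.4322 0.015 ]
 [0.4691 0.3848 0.015 ]] span [[0.747  0.2174 0.01  ]
 [0.7262 0.113  0.01  ]]
```

Coupler centre is about (0.529, 0.193), yaw −0.036. The stop corner is about (0.642, 0.316), yaw −0.05. My plan is to push +x with two fingers, then +y with one finger, press in x again, and then do the lamp.

```bash
cat >> h.py <<'E'
def to(x,y,z,yaw=None):
    s=sense(); R=np.array(s['orientation']); d=R.T@(np.array([x,y,z])-s['eef_pos'])*1000
    cur=np.arctan2(R[1,0],R[0,0]); 
    print('t %.1f pos %s yaw %.3f'%(s['t'],np.round(s['eef_pos'],4),cur),'open %.4f F %s'%(s['opening'],np.round(s['force'],1)))
    print('shift mm',np.round(d,1),'turn', None if yaw is None else round(-(yaw-cur),3))
E
python3 -m crank '[[[-34,35,0,0,0.43],[-34,35,0,0,0.43],[-34,35,0,0,0.43],[-34,35,0,0,0.43],[-34,35,0,0,0.43],[-34,35,0,0,0.43],[-34,35,0,0,0.43],[-34,35,0,0,0.43],[-34,35,0,0,0.43],[0,0,0,0,0.43]]]' 20
python3 -c "
from h import *
to(.44,.197,.2,1.52)"
```

```text
t: 1.1
eef_pos: [0.4255, 0.2243, 0.2319]
orientation: [[0.342, 0.94, -0.004], [0.94, -0.342, -0.008], [-0.009, -0.001, -1.0]]
force: [-1.0, 0.8, 0.5]
opening: 0.0505
t 1.1 pos [0.4255 0.2243 0.2319] yaw 1.222 open 0.0505 F [-1.   0.8  0.5]
shift mm [-20.4  23.   32. ] turn -0.298
```

```bash
python3 -m crank '[[[-10,11,10,0,0.43],[-10,11,10,0,0.43],[0,0,0,-0.1,0.43],[0,0,0,-0.1,0.43],[0,0,0,-0.1,0.43],[0,0,0,0,0.43]]]'
python3 - <<'E'
from h import *
s,_=snap('wrist','w1.png'); to(.44,.197,.1,1.52)
E
```

```text
t: 1.7
eef_pos: [0.4374, 0.1977, 0.209]
orientation: [[0.043, 0.999, -0.009], [0.999, -0.043, -0.007], [-0.007, -0.009, -1.0]]
force: [-0.0, -0.9, -1.1]
opening: 0.0502
t 1.8 pos [0.4374 0.1977 0.209 ] yaw 1.525 open 0.0502 F [-0.3  0.5 -0.6]
shift mm [  0.2   3.7 108.9] turn 0.005
```

View pics/w1.png

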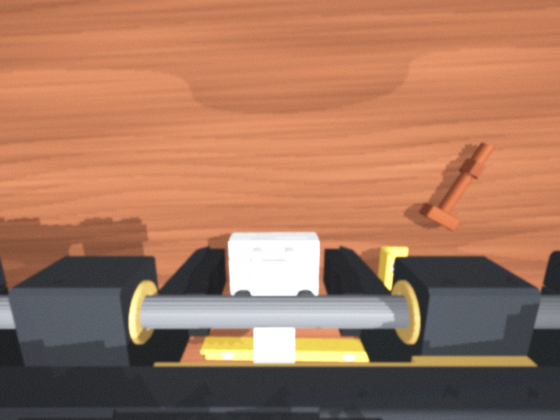

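The wrist view shows the coupler squarely ahead between the fingers, back edge at row 233, with free table below the fingers. I'll descend.

```bash
python3 -m crank '[[[0,0,35,0,0.43],[0,0,35,0,0.43],[0,0,35,0,0.43],[0,0,30,0,0.43],[0,0,25,0,0.43],[0,0,15,0,0.43],[0,0,10,0,0.43],[0,0,0,0,0.43]]]'
python3 - <<'E'
from h import *
to(.445,.197,.018,1.52)
E
```

```text
t: 2.55
eef_pos: [0.4365, 0.2022, 0.0196]
orientation: [[0.061, 0.998, -0.005], [0.998, -0.061, -0.003], [-0.003, -0.004, -1.0]]
force: [0.1, 0.9, 0.6]
opening: 0.05
t 2.5 pos [0.4365 0.2022 0.0196] yaw 1.510 open 0.0500 F [0.1 0.9 0.6]
shift mm [-4.6  8.8  1.5] turn -0.01
```

```bash
python3 -m crank '[[[-8,8,0,-0.01,0.43],[0,10,0,0,0.43],[0,6,0,0,0.43],[0,5,0,0,0.43],[0,5,0,0,0.43],[0,4,0,0,0.43],[0,0,0,0,0.43]]]'
python3 - <<'E'
from h import *
snap('top','t1.png')
to(.445,.197,.018,1.52)
a=cv2.imread('pics/t1.png')[150:300,150:350]; cv2.imwrite('pics/t1z.png',cv2.resize(a,None,fx=4,fy=4,interpolation=cv2.INTER_CUBIC))
E
```

```text
t: 3.25
eef_pos: [0.4773, 0.1946, 0.0228]
orientation: [[0.054, 0.999, -0.004], [0.999, -0.054, -0.001], [-0.001, -0.004, -1.0]]
force: [0.3, 0.7, -0.2]
opening: 0.0503
t 3.3 pos [0.4774 0.1946 0.0228] yaw 1.517 open 0.0504 F [-0.8  0.5  0.5]
shift mm [  0.6 -32.5   4.9] turn -0.003
```

View pics/t1z.png

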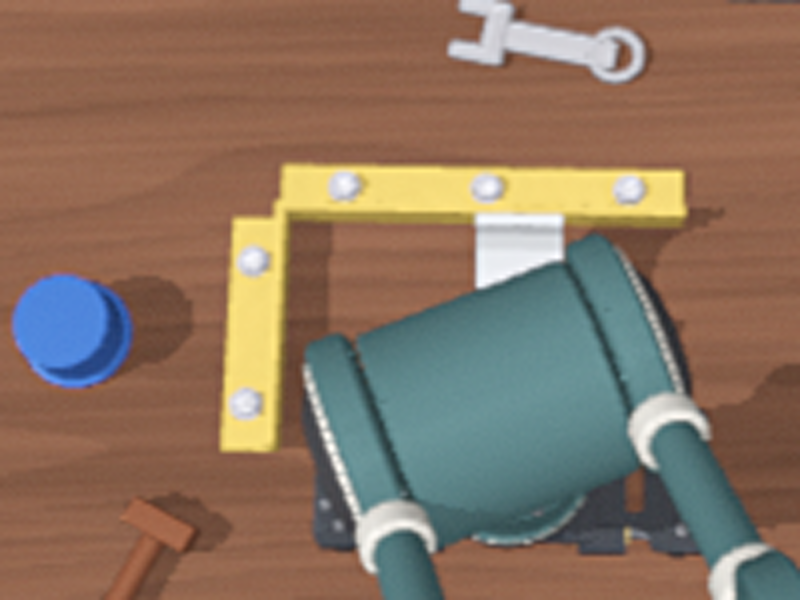

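```bash
python3 -m crank '[[[0,6,1,0,0.43],[0,6,1,0,0.43],[0,6,1,0,0.43],[0,6,1,0,0.43],[0,6,1,0,0.43],[0,6,1,0,0.43],[0,5,0.5,0,0.43],[0,5,0.5,0,0.43],[0,4,0,0,0.43]]]'
python3 - <<'E'
from h import *
to(.543,.192,.018,1.52)
E
```

```text
t: 4.2
eef_pos: [0.487, 0.1909, 0.0102]
orientation: [[0.057, 0.994, -0.088], [0.998, -0.058, -0.009], [-0.014, -0.087, -0.996]]
force: [-11.3, 2.3, 12.7]
opening: 0.0502
t 4.2 pos [0.487  0.1909 0.0102] yaw 1.513 open 0.0502 F [-11.3   2.3  12.7]
shift mm [  4.2  54.9 -12.7] turn -0.007
```

```bash
python3 - <<'E'
from h import *
snap('scene','s2.png');snap('wrist','w2.png');snap('top','t2.png')
s=sense();print(s)
E
```

```text
{'t': 4.35, 'joint_positions': array([ 0.3141019 ,  0.28646356,  2.0508678 ,  0.02346565,  0.89061957,
       -1.21424938]), 'dq': array([ 0.00057587, -0.00288902,  0.00272928, -0.00300352, -0.00552292,
       -0.00016561]), 'joint_efforts': array([ -3.55319671, -38.58418822, -29.98949111,  -1.30681839,
        -3.13396409,   0.12552538]), 'eef_pos': array([0.48708406, 0.19093982, 0.01023266]), 'orientation': array([[ 0.05733196,  0.99451106, -0.08752596],
       [ 0.9982526 , -0.058362  , -0.00925298],
       [-0.01431038, -0.08684252, -0.99611926]]), 'force': array([-11.50542659,   0.99865492,  11.98741121]), 'ft_torque': array([0.35928613, 1.73212946, 0.04697645]), 'opening': 0.05053885604487539}
```

View pics/s2.png

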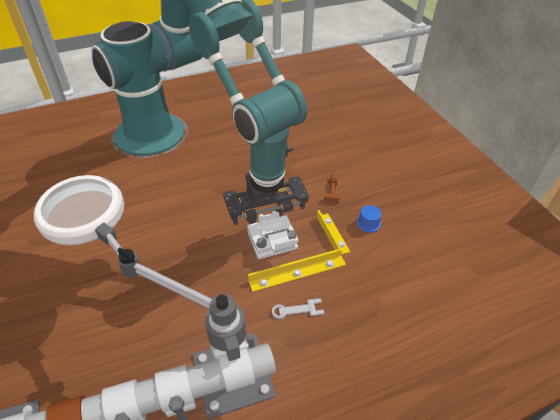

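View pics/w2.png

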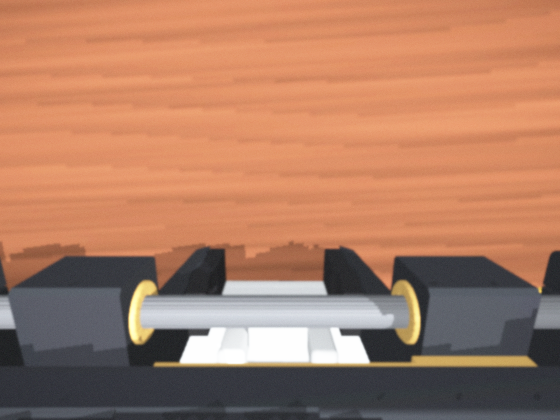

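The picture shows the coupler almost unmoved with the hand tilted about 5°. The 6 mm rows were too soft to break its friction. I'll back off and see whether the tilt relaxes.

```bash
python3 -m crank '[[[0,-10,-4,0,0.43],[0,-10,-4,0,0.43],[0,0,0,0,0.43]]]'
python3 -m crank '[[[0,0,0,0,0.43],[0,0,0,0,0.43]]]'
```

```text
t: 4.65
eef_pos: [0.4668, 0.1923, 0.0204]
orientation: [[0.057, 0.995, -0.087], [0.998, -0.058, -0.009], [-0.014, -0.086, -0.996]]
force: [0.4, -0.2, -0.4]
opening: 0.0501
t: 4.85
eef_pos: [0.4676, 0.1925, 0.0211]
orientation: [[0.057, 0.995, -0.084], [0.998, -0.058, -0.009], [-0.014, -0.083, -0.996]]
force: [-0.2, -1.1, -0.3]
opening: 0.0504
```

The tilt persists because each row restarts from the measured pose. I'll use few, large rows so the force peaks briefly.

```bash
python3 -m crank '[[[0,30,-2.5,0,0.43],[0,20,-1.7,0,0.43]]]'
python3 - <<'E'
from h import *
to(.543,.192,.018,1.52)
E
python3 -m crank '[[[0,0,0,0,0.43]]]'
python3 - <<'E'
from h import *
to(.543,.192,.018,1.52)
snap('top','t3.png')
print(np.round(sense()['orientation'],3))
E
```

```text
t: 5.05
eef_pos: [0.5114, 0.189, 0.0197]
orientation: [[0.056, 0.994, -0.097], [0.998, -0.057, -0.011], [-0.016, -0.096, -0.995]]
force: [-18.8, 2.3, 20.6]
opening: 0.0505
t 5.0 pos [0.5114 0.189  0.0197] yaw 1.515 open 0.0505 F [-18.8   2.3  20.6]
shift mm [ 4.8 31.4 -1.4] turn -0.005
t: 5.15
eef_pos: [0.5126, 0.1889, 0.0197]
orientation: [[0.057, 0.994, -0.098], [0.998, -0.058, -0.011], [-0.016, -0.097, -0.995]]
force: [-0.3, -0.7, 0.0]
opening: 0.0504
t 5.2 pos [0.5126 0.1889 0.0197] yaw 1.514 open 0.0504 F [-0.3 -0.7  0. ]
shift mm [ 4.9 30.1 -1.3] turn -0.006
[[ 0.057  0.994 -0.097]
 [ 0.998 -0.058 -0.011]
 [-0.016 -0.096 -0.995]]
```

View pics/t3.png

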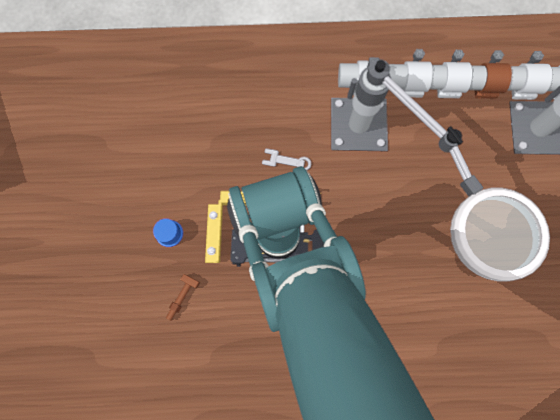

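```bash
python3 -m crank '[[[0,-4,-4.5,0,0.43],[0,30,-2.9,0,0.43],[0,0,0,0,0.43]]]'
python3 - <<'E'
from h import *
to(.543,.192,.024,1.52)
snap('scene','s4.png')
a=cv2.imread('pics/s4.png')[170:330,200:400]; cv2.imwrite('pics/s4z.png',cv2.resize(a,None,fx=3.6,fy=3.6,interpolation=cv2.INTER_CUBIC))
E
```

```text
t: 5.5
eef_pos: [0.5317, 0.187, 0.0242]
orientation: [[0.057, 0.992, -0.111], [0.998, -0.058, -0.012], [-0.019, -0.11, -0.994]]
force: [0.8, -0.4, 0.7]
opening: 0.0503
t 5.5 pos [0.5317 0.187  0.0242] yaw 1.514 open 0.0503 F [ 0.8 -0.4  0.7]
shift mm [ 5.6 10.9 -1.1] turn -0.006
```

View pics/s4z.png

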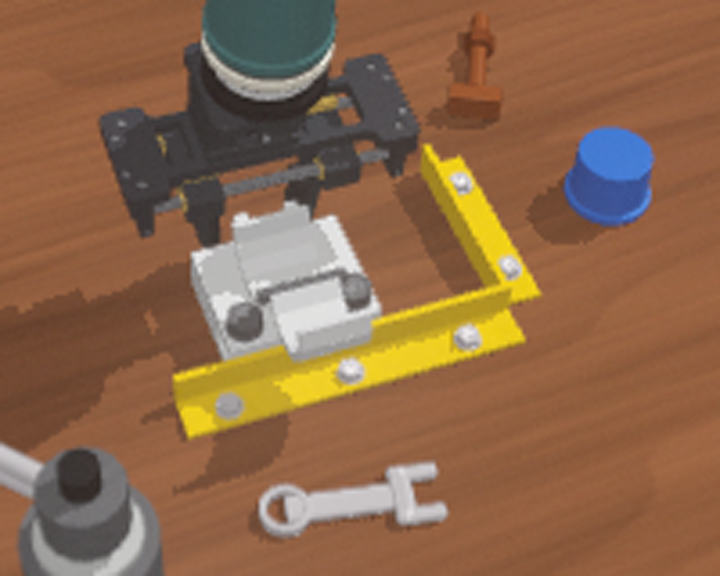

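The picture shows the coupler square to the long rail, about 10 mm short, and the hand body clear of the saddle. One more x push.

```bash
python3 -m crank '[[[0,20,-2.2,0,0.43],[0,0,0,0,0.43]]]'
python3 - <<'E'
from h import *
to(.543,.192,.024,1.52)
E
python3 -m crank '[[[0,-25,2,0,0.43],[0,-40,-20,0,0.43],[0,-40,-30,0,0.43],[0,0,-50,0,0.43],[0,0,-30,0,0.43]]]'
python3 - <<'E'
from h import *
to(.543,.192,.024,-.05)
snap('top','t5.png');snap('scene','s5.png')
for n,o in(('t5',(150,175)),('s5',(230,190))):
  a=cv2.imread('pics/%s.png'%n)[o[1]:o[1]+110,o[0]:o[0]+190]; cv2.imwrite('pics/%sz.png'%n,cv2.resize(a,None,fx=4,fy=4,interpolation=cv2.INTER_CUBIC))
E
```

```text
t: 5.75
eef_pos: [0.5347, 0.186, 0.022]
orientation: [[0.056, 0.988, -0.144], [0.998, -0.059, -0.015], [-0.023, -0.142, -0.99]]
force: [1.3, 0.3, -0.4]
opening: 0.0503
t 5.8 pos [0.5347 0.186  0.022 ] yaw 1.514 open 0.0503 F [ 1.3  0.3 -0.4]
shift mm [ 6.4  7.6 -3.2] turn -0.006
t: 6.25
eef_pos: [0.4341, 0.1913, 0.1581]
orientation: [[0.055, 0.985, -0.161], [0.998, -0.059, -0.022], [-0.031, -0.159, -0.987]]
force: [1.1, 0.1, 0.5]
opening: 0.0502
t 6.2 pos [0.4341 0.1913 0.1581] yaw 1.516 open 0.0502 F [1.1 0.1 0.5]
shift mm [ 10.8 128.6 114.8] turn 1.566
```

View pics/t5z.png

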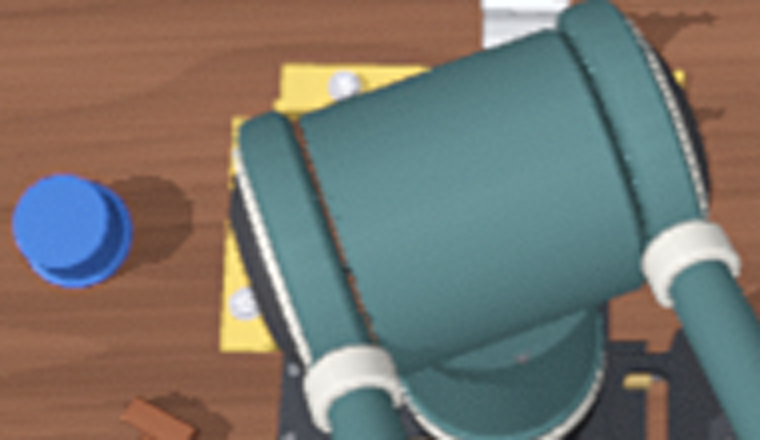

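View pics/s5z.png

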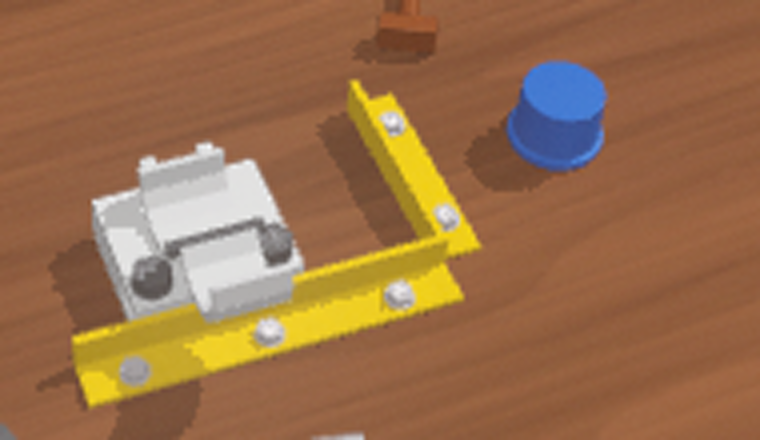

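The coupler is at or very near the long rail and still square, but the hand is now tilted about 9° in x. I'll compute the coupler's back edge against the stop from this picture.

```bash
python3 - <<'E'
from h import *
np.set_printoptions(precision=4,suppress=True)
S=lambda p:(np.array(p,float)+.5)/4-.5+np.array((230,190))
print(onplane('scene',S([(94,202),(253,160),(302,262),(134,316)]),.034))
print(onplane('scene',S([(74,337),(445,239),(350,80)]),.026))
E
```

```text
[[0.5502 0.1381 0.034 ]
 [0.5552 0.2367 0.034 ]
 [0.6354 0.2314 0.034 ]
 [0.6347 0.1302 0.034 ]]
[[0.6301 0.0965 0.026 ]
 [0.6457 0.3178 0.026 ]
 [0.511  0.3226 0.026 ]]
```

Back edge yaw −0.05 and the front edge on the rail line to within 1–2 mm. For the y push I'll keep this yaw and open the fingers, so the outer back of the left finger pushes at coupler x ≈ −12. That keeps the body clear of the flap.

```bash
python3 - <<'E'
from h import *
to(.575,.040,.13,1.52)
E
```

```text
t 6.3 pos [0.4366 0.192  0.1596] yaw 1.515 open 0.0502 F [0.9 0.3 1.1]
shift mm [-143.2  150.1   10.6] turn -0.005
```

```bash
python3 -m crank '[[[-30,30,2,0,0],[-30,30,2,0,0],[-30,30,2,0,0],[-30,30,2,0,0],[-20,25,2,0,0],[0,0,0,0,0]]]'
python3 - <<'E'
from h import *
to(.575,.040,.022,1.52);print(np.round(sense()['orientation'],3))
E
```

```text
t: 6.95
eef_pos: [0.5707, 0.0399, 0.1256]
orientation: [[0.05, 0.987, -0.154], [0.998, -0.053, -0.02], [-0.028, -0.153, -0.988]]
force: [-0.3, 0.7, -0.5]
opening: 0.088
t 7.0 pos [0.5707 0.0399 0.1256] yaw 1.521 open 0.0880 F [-0.3  0.7 -0.5]
shift mm [  3.3  20.1 101.7] turn 0.001
[[ 0.05   0.987 -0.154]
 [ 0.998 -0.053 -0.02 ]
 [-0.028 -0.153 -0.988]]
```

```bash
python3 -m crank '[[[1,5,28,0,0],[1,5,28,0,0],[1,5,25,0,0],[1,5,15,0,0],[0,0,4,0,0],[0,0,0,0,0]]]'
python3 - <<'E'
from h import *
to(.578,.072,.022,1.52);print(np.round(sense()['orientation'],3))
snap('scene','s6.png')
a=cv2.imread('pics/s6.png')[130:330,160:400]; cv2.imwrite('pics/s6z.png',cv2.resize(a,None,fx=3,fy=3,interpolation=cv2.INTER_CUBIC))
E
```

```text
t: 7.55
eef_pos: [0.5698, 0.0421, 0.0159]
orientation: [[0.051, 0.986, -0.16], [0.998, -0.055, -0.019], [-0.028, -0.158, -0.987]]
force: [-0.7, 0.1, 0.6]
opening: 0.088
t 7.5 pos [0.5698 0.0421 0.0159] yaw 1.520 open 0.0880 F [-0.7  0.1  0.6]
shift mm [30.1  5.5 -7.9] turn -0.0
[[ 0.051  0.986 -0.16 ]
 [ 0.998 -0.055 -0.019]
 [-0.028 -0.158 -0.987]]
```

View pics/s6z.png

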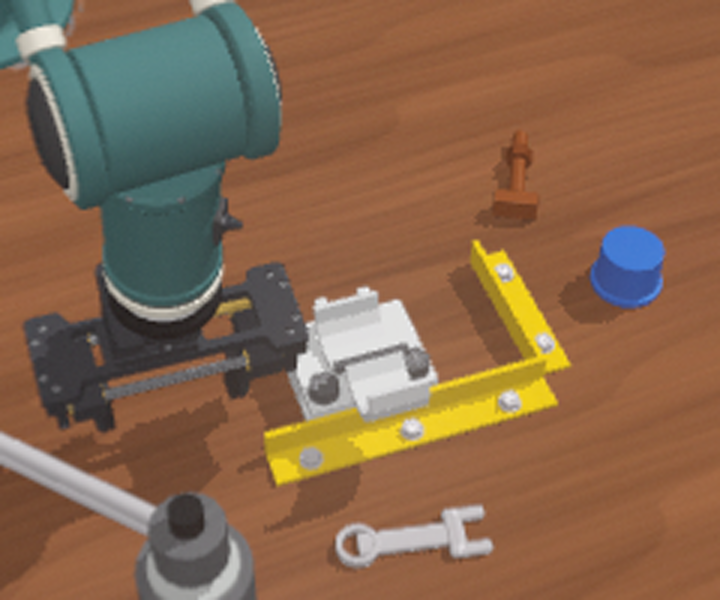

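```bash
python3 -m crank '[[[12,2,-8,0,0],[12,0,-0.4,0,0],[35,0,-1,0,0],[0,0,0,0,0]]]'
python3 - <<'E'
from h import *
to(.578,.072,.022,1.52);print(np.round(sense()['orientation'],3))
snap('scene','s7.png')
a=cv2.imread('pics/s7.png')[130:330,160:400]; cv2.imwrite('pics/s7z.png',cv2.resize(a,None,fx=3,fy=3,interpolation=cv2.INTER_CUBIC))
E
```

```text
t: 8.0
eef_pos: [0.5798, 0.103, 0.0292]
orientation: [[0.051, 0.987, -0.153], [0.998, -0.055, -0.022], [-0.03, -0.151, -0.988]]
force: [0.1, 0.1, -0.1]
opening: 0.0881
t 8.0 pos [0.5798 0.103  0.0292] yaw 1.520 open 0.0881 F [ 0.1  0.1 -0.1]
shift mm [-30.8   1.    8. ] turn -0.0
[[ 0.051  0.987 -0.153]
 [ 0.998 -0.055 -0.022]
 [-0.03  -0.151 -0.988]]
```

View pics/s7z.png

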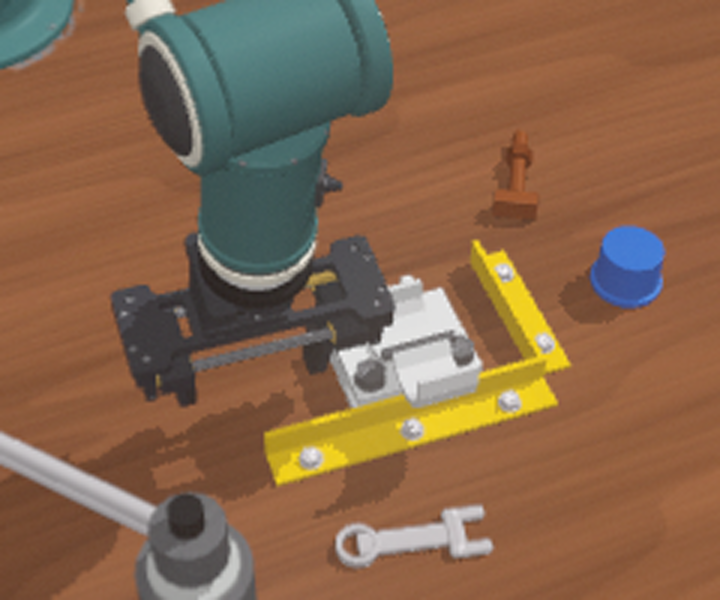

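The coupler has slid about 28 mm left along the rail, still square. Continuing.

```bash
python3 -m crank '[[[-2,0,5,0,0],[40,-0.5,-1,0,0],[0,0,0,0,0]]]'
python3 - <<'E'
from h import *
to(.578,.156,.024,1.52);print(np.round(sense()['orientation'],3))
snap('scene','s8.png')
a=cv2.imread('pics/s8.png')[130:330,160:400]; cv2.imwrite('pics/s8z.png',cv2.resize(a,None,fx=3,fy=3,interpolation=cv2.INTER_CUBIC))
E
```

```text
t: 8.35
eef_pos: [0.5816, 0.1359, 0.0251]
orientation: [[0.05, 0.987, -0.15], [0.998, -0.055, -0.027], [-0.035, -0.149, -0.988]]
force: [1.0, -0.2, 0.3]
opening: 0.0881
t 8.3 pos [0.5816 0.1359 0.0251] yaw 1.521 open 0.0881 F [ 1.  -0.2  0.3]
shift mm [20.  -4.5  1.1] turn 0.001
[[ 0.05   0.987 -0.15 ]
 [ 0.998 -0.055 -0.027]
 [-0.035 -0.149 -0.988]]
```

View pics/s8z.png

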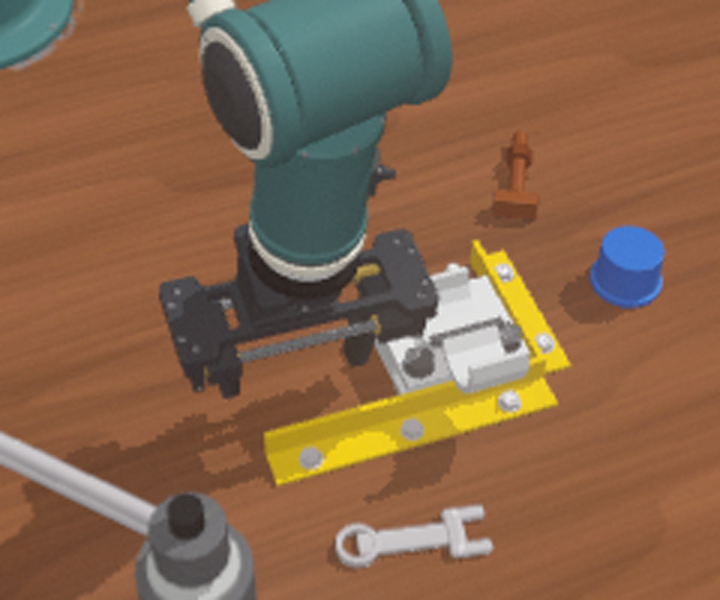

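Still square, with roughly 15–20 mm to go to the short rail.

```bash
python3 -m crank '[[[24,-0.5,-1,0,0],[0,0,0,0,0]]]'
python3 -m crank '[[[14,0,-0.5,0,0]]]'
python3 -m crank '[[[10,0,-0.5,0,0]]]'
python3 -m crank '[[[0,0,0,0,0]]]'
python3 - <<'E'
from h import *
to(.578,.156,.024,1.52);print(np.round(sense()['orientation'],3))
E
```

```text
t: 8.6
eef_pos: [0.582, 0.154, 0.0247]
orientation: [[0.051, 0.987, -0.152], [0.998, -0.056, -0.032], [-0.04, -0.15, -0.988]]
force: [0.6, 0.1, -0.1]
opening: 0.0882
t: 8.7
eef_pos: [0.5824, 0.1622, 0.0245]
orientation: [[0.049, 0.987, -0.154], [0.998, -0.056, -0.04], [-0.048, -0.152, -0.987]]
force: [0.4, -38.2, 10.4]
opening: 0.0849
t: 8.8
eef_pos: [0.5827, 0.1615, 0.0255]
orientation: [[0.043, 0.987, -0.157], [0.997, -0.053, -0.058], [-0.066, -0.154, -0.986]]
force: [-1.0, -39.8, 13.8]
opening: 0.0861
t: 8.9
eef_pos: [0.5829, 0.1577, 0.0259]
orientation: [[0.044, 0.987, -0.158], [0.997, -0.054, -0.062], [-0.07, -0.154, -0.986]]
force: [-0.6, 0.7, -0.6]
opening: 0.0876
t 8.9 pos [0.5829 0.1577 0.0259] yaw 1.527 open 0.0876 F [-0.6  0.7 -0.6]
shift mm [-1.8 -4.4  2.8] turn 0.007
[[ 0.044  0.987 -0.158]
 [ 0.997 -0.054 -0.062]
 [-0.07  -0.154 -0.986]]
```

A hard stop at 38 N, so it is seated in y. I'll back off sideways and up, then go round behind for a look and the final x press.

```bash
python3 -m crank '[[[-30,0,0,0,0.43],[-30,-20,-30,0,0.43],[0,-40,-30,0,0.43],[0,-45,-20,0,0.43],[10,-45,-20,0,0.43],[30,0,0,0,0.43],[0,0,0,0,0.43]]]'
python3 - <<'E'
from h import *
np.set_printoptions(precision=4,suppress=True)
to(.45,.27,.024,1.52)
snap('scene','s9.png');snap('top','t9.png')
for n,o in(('t9',(150,175)),('s9',(230,190))):
  a=cv2.imread('pics/%s.png'%n)[o[1]:o[1]+110,o[0]:o[0]+190]; cv2.imwrite('pics/%sz.png'%n,cv2.resize(a,None,fx=4,fy=4,interpolation=cv2.INTER_CUBIC))
E
```

```text
t: 9.6
eef_pos: [0.4471, 0.1434, 0.1534]
orientation: [[0.056, 0.986, -0.156], [0.996, -0.066, -0.059], [-0.069, -0.152, -0.986]]
force: [0.2, -0.2, 0.0]
opening: 0.0502
t 9.6 pos [0.4471 0.1434 0.1534] yaw 1.514 open 0.0502 F [ 0.2 -0.2  0. ]
shift mm [135.2  14.  119.7] turn -0.006
```

View pics/s9z.png

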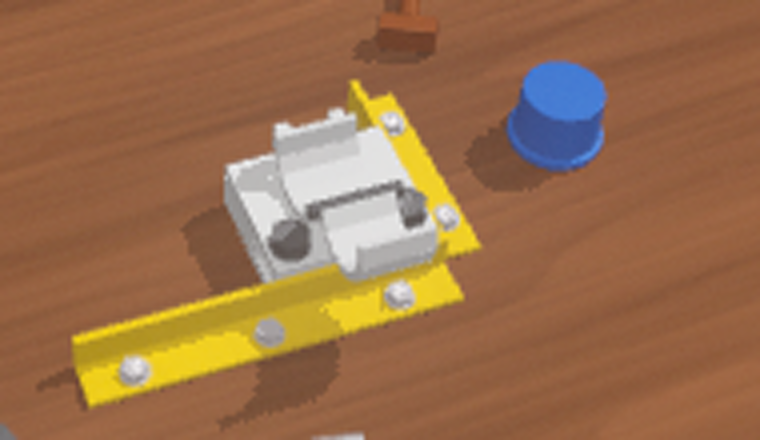

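View pics/t9.png

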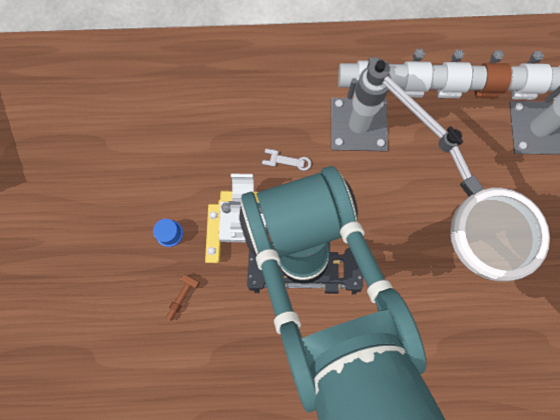

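It looks seated in both directions. For the final x press I'll use a narrower finger opening, to stay clear of the short rail.

```bash
python3 -m crank '[[[40,-5,5,0,0.66],[40,0,10,0,0.66],[37,0,10,0,0.66],[0,4,20,0,0.66],[0,0,0,0,0.66]]]'
python3 - <<'E'
from h import *
to(.49,.262,.024,1.52)
E
```

```text
t: 10.2
eef_pos: [0.4498, 0.2534, 0.0961]
orientation: [[0.063, 0.985, -0.159], [0.995, -0.074, -0.064], [-0.075, -0.154, -0.985]]
force: [-0.4, -0.6, -0.6]
opening: 0.03
t 10.2 pos [0.4498 0.2534 0.0961] yaw 1.507 open 0.0300 F [-0.4 -0.6 -0.6]
shift mm [16.5 50.1 64.1] turn -0.013
```

```bash
python3 -m crank '[[[6,15,25,0,0.66],[6,15,25,-0.013,0.66],[4,15,12,0,0.66],[0,0,0,0,0.66]]]'
python3 - <<'E'
from h import *
to(.53,.262,.024,1.52)
E
```

```text
t: 10.6
eef_pos: [0.4891, 0.2588, 0.0252]
orientation: [[0.054, 0.986, -0.16], [0.996, -0.065, -0.065], [-0.074, -0.156, -0.985]]
force: [-0.6, 0.1, -0.3]
opening: 0.0301
t 10.6 pos [0.4891 0.2588 0.0252] yaw 1.517 open 0.0301 F [-0.6  0.1 -0.3]
shift mm [ 5.5 40.3 -5.6] turn -0.003
```

```bash
python3 -m crank '[[[3,38,-5,0,0.66]]]'
python3 -m crank '[[[0,24,-3.5,0,0.66]]]'
python3 -m crank '[[[0,15,-2,0,0.66]]]'
python3 -m crank '[[[0,15,-2,0,0.66]]]'
```

```text
t: 10.7
eef_pos: [0.5226, 0.2575, 0.0227]
orientation: [[0.053, 0.984, -0.168], [0.996, -0.065, -0.068], [-0.078, -0.164, -0.983]]
force: [-0.3, 0.1, 0.2]
opening: 0.0297
t: 10.8
eef_pos: [0.538, 0.2565, 0.023]
orientation: [[0.054, 0.98, -0.191], [0.995, -0.068, -0.067], [-0.079, -0.187, -0.979]]
force: [-62.9, 19.7, 38.2]
opening: 0.0303
t: 10.9
eef_pos: [0.5366, 0.2566, 0.0237]
orientation: [[0.052, 0.972, -0.229], [0.995, -0.069, -0.068], [-0.082, -0.225, -0.971]]
force: [-57.9, 11.6, 35.2]
opening: 0.0301
t: 11.0
eef_pos: [0.5351, 0.2567, 0.0246]
orientation: [[0.049, 0.963, -0.265], [0.995, -0.069, -0.069], [-0.085, -0.26, -0.962]]
force: [-43.4, 7.7, 28.5]
opening: 0.0297
```

Pressed hard at about 60 N, so it is seated in x. Backing off to look.

```bash
python3 -m crank '[[[0,-30,-4,0,0.66],[0,-40,-20,0,0.66],[-10,-30,-40,0,0.66],[-40,0,-40,0,0.66],[-40,0,-10,0,0.66],[-40,0,0,0,1],[-40,0,0,0,1],[0,0,0,0,1]]]'
python3 - <<'E'
from h import *
np.set_printoptions(precision=4,suppress=True)
to(.45,.27,.024,1.52)
snap('scene','s10.png');snap('top','t10.png')
for n,o in(('t10',(150,160)),('s10',(270,190))):
  a=cv2.imread('pics/%s.png'%n)[o[1]:o[1]+110,o[0]:o[0]+130]; cv2.imwrite('pics/%sz.png'%n,cv2.resize(a,None,fx=5,fy=5,interpolation=cv2.INTER_CUBIC))
E
```

```text
t: 11.8
eef_pos: [0.4529, 0.0977, 0.1836]
orientation: [[0.048, 0.961, -0.272], [0.995, -0.071, -0.073], [-0.089, -0.267, -0.959]]
force: [-0.3, 0.2, 0.2]
opening: 0.008
t 11.8 pos [0.4529 0.0977 0.1836] yaw 1.522 open 0.0080 F [-0.3  0.2  0.2]
shift mm [185.5  27.7 141.3] turn 0.002
```

View pics/s10z.png

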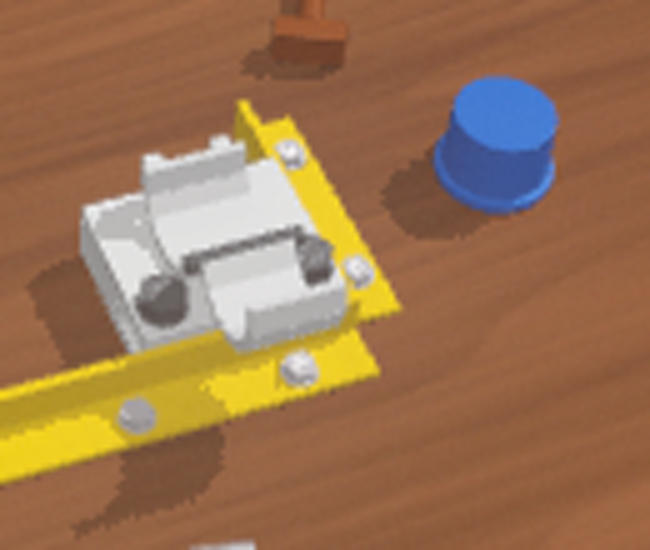

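View pics/t10z.png

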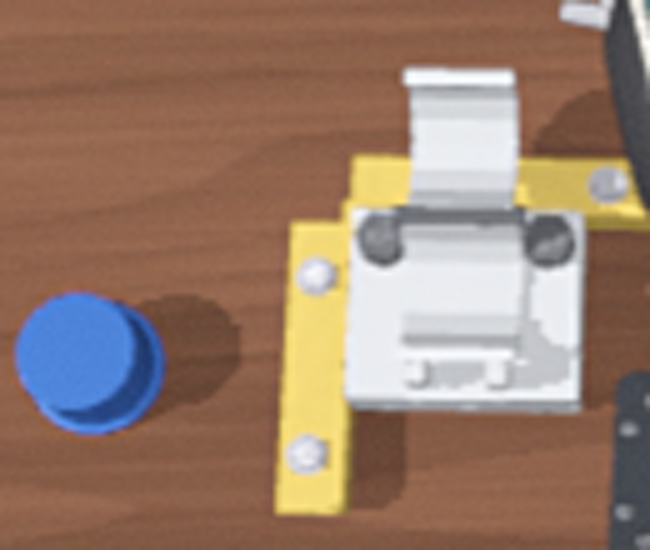

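```bash
python3 - <<'E'
from h import *
np.set_printoptions(precision=4,suppress=True)
T=lambda p:(np.array(p,float)+.5)/5-.5+np.array((150,160))
C=onplane('top',T([(353,208),(584,212),(580,402),(346,402)]),.034);print(C,C.mean(0))
y=C[0]-C[1]+C[3]-C[2];x=C[0]-C[3]+C[1]-C[2];print(np.arctan2(-y[0],y[1]),np.arctan2(x[1],x[0]))
E=onplane('top',T([(348,200),(347,512),(286,512)]),.026);print(E)
S=lambda p:(np.array(p,float)+.5)/5-.5+np.array((270,190))
print(onplane('scene',S([(82,208),(280,160),(133,350)]),.034))
E
grep -c . h.py
```

```text
[[0.6401 0.317  0.034 ]
 [0.6345 0.2162 0.034 ]
 [0.5507 0.2202 0.034 ]
 [0.5544 0.3204 0.034 ]] [0.5949 0.2684 0.034 ]
-0.04601148112136316 -0.04323870131830754
[[0.6459 0.3203 0.026 ]
 [0.5082 0.3212 0.026 ]
 [0.5091 0.3472 0.026 ]]
[[0.5536 0.2196 0.034 ]
 [0.5613 0.3202 0.034 ]
 [0.6393 0.2076 0.034 ]]
24
```

Coupler top corners give a centre of about (0.595, 0.268) and yaw −0.045. The front and left edges lie on the rails within about 2 mm in both views, so it is seated. Now the lamp: fingers shut, I'll rise, cross over the head, and come down on its trailing side.

```bash
python3 -m crank '[[[-5,-13,-46,0,1],[-5,-13,-46,0,1],[-5,-13,-46,0,1],[0,0,0,0.14,1],[0,0,0,0.14,1],[0,0,0,0.14,1],[0,0,0,0.14,1],[0,0,0,0.14,1],[0,0,0,0.14,1],[0,0,0,0.14,1]]]'
python3 - <<'E'
from h import *
to(.59,-.31,.33,.52);print(np.round(sense()['orientation'],3))
E
```

```text
t: 12.9
eef_pos: [0.4492, 0.108, 0.3336]
orientation: [[0.837, 0.471, -0.278], [0.472, -0.879, -0.068], [-0.277, -0.075, -0.958]]
force: [0.4, -0.6, 0.0]
opening: 0.0004
t 12.9 pos [0.4492 0.108  0.3336] yaw 0.514 open 0.0004 F [ 0.4 -0.6  0. ]
shift mm [-78.5 434.   -7.3] turn -0.006
[[ 0.837  0.471 -0.278]
 [ 0.472 -0.879 -0.068]
 [-0.277 -0.075 -0.958]]
```

```bash
python3 -m crank '[[[-8,44,-1,0,1],[-8,44,-1,0,1],[-8,44,-1,0,1],[-8,44,-1,0,1],[-8,44,-1,0,1],[-8,44,-1,0,1],[-8,44,-1,0,1],[-8,44,-1,0,1],[-8,44,-1,0,1],[-8,44,-1,0,1]]]'
python3 - <<'E'
from h import *
to(.59,-.31,.232,.52);print(np.round(sense()['orientation'],3))
snap('top','t11.png');snap('scene','s11.png')
E
```

```text
t: 13.9
eef_pos: [0.6017, -0.311, 0.3282]
orientation: [[0.826, 0.488, -0.282], [0.492, -0.869, -0.063], [-0.276, -0.087, -0.957]]
force: [-0.0, 0.5, 0.4]
opening: 0.0003
t 13.9 pos [ 0.6017 -0.311   0.3282] yaw 0.537 open 0.0003 F [-0.   0.5  0.4]
shift mm [17.3  1.7 95.4] turn 0.017
[[ 0.826  0.488 -0.282]
 [ 0.492 -0.869 -0.063]
 [-0.276 -0.087 -0.957]]
```

View pics/t11.png

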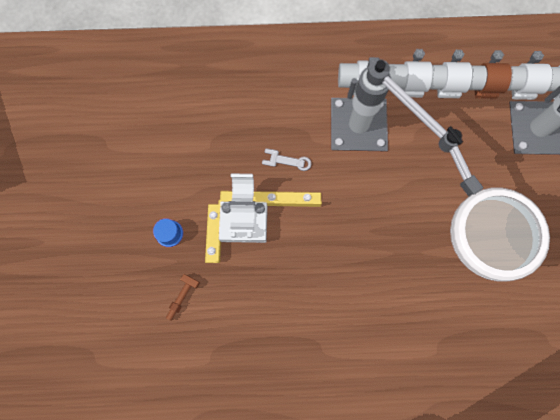

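View pics/s11.png

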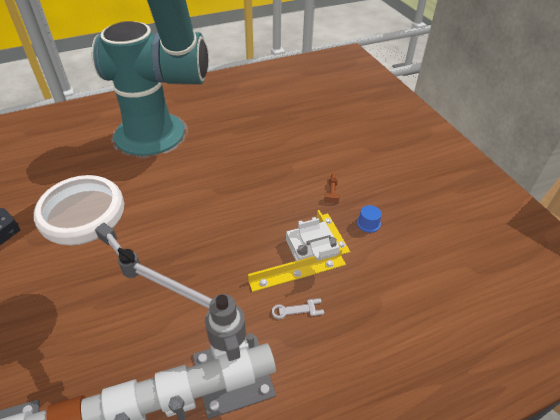

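```bash
cat >> h.py <<'E'
def tri(pt,ps):
    (o1,d1),(o2,d2)=rays('top',[pt]),rays('scene',[ps]); d1=d1[0];d2=d2[0]
    A=np.c_[d1,-d2]; t=np.linalg.lstsq(A,o2-o1,rcond=None)[0]
    a=o1+t[0]*d1;b=o2+t[1]*d2; return (a+b)/2,np.linalg.norm(a-b)
E
python3 - <<'E'
from h import *
np.set_printoptions(precision=4,suppress=True)
out=[]
for f,x0,y0,x1,y1 in(('t11',440,175,560,290),('s11',25,170,135,250)):
    im=cv2.imread('pics/%s.png'%f).astype(int); m=((im.min(2)>150)&(im.max(2)-im.min(2)<30)).astype(np.uint8)
    k=np.zeros_like(m);k[y0:y1,x0:x1]=m[y0:y1,x0:x1]
    c=max(cv2.findContours(k,cv2.RETR_EXTERNAL,cv2.CHAIN_APPROX_NONE)[0],key=cv2.contourArea)
    e=cv2.fitEllipse(cv2.convexHull(c));print(f,e);out.append(e[0])
print('lens',tri(*out))
print('pivot knob',tri((379,66),(222,300)),'elbow',tri((454,135),(127,256)))
E
```

```text
t11 ((499.7605285644531, 234.42156982421875), (91.38002014160156, 100.1008529663086), 115.25740051269531)
s11 ((78.44868469238281, 209.1679229736328), (65.70772552490234, 91.86811065673828), 72.1880111694336)
lens (array([ 0.5122, -0.1907,  0.2295]), np.float64(0.00045100327214159973))
pivot knob (array([ 0.822 , -0.0031,  0.2611]), np.float64(0.00225205492603624)) elbow (array([ 0.685 , -0.1215,  0.2603]), np.float64(0.00017518478233698076))
```

```bash
python3 -m crank '[[[5,0,30,0,1],[5,0,30,0,1],[5,0,20,0,1],[2,0,10,0,1],[0,0,0,0,1]]]'
python3 - <<'E'
from h import *
to(.574,-.294,.232,.52);print(np.round(sense()['orientation'],3))
E
```

```text
t: 14.5
eef_pos: [0.5925, -0.3059, 0.2309]
orientation: [[0.827, 0.485, -0.285], [0.49, -0.87, -0.059], [-0.276, -0.091, -0.957]]
force: [-1.0, -0.4, -0.3]
opening: 0.0004
t 14.5 pos [ 0.5925 -0.3059  0.2309] yaw 0.535 open 0.0004 F [-1.  -0.4 -0.3]
shift mm [ -9.7 -19.4   3.5] turn 0.015
[[ 0.827  0.485 -0.285]
 [ 0.49  -0.87  -0.059]
 [-0.276 -0.091 -0.957]]
```

```bash
cat >> h.py <<'E'
from scipy.spatial.transform import Rotation as Ro
PIV=np.array([.822,-.003])
def arc(th_end,n,turn,r=.371,z=.232):
    s=sense(); R=np.array(s['orientation']); p=np.array(s['eef_pos']); v=p[:2]-PIV
    th0=np.arctan2(v[1],v[0])%(2*np.pi); r0=np.hypot(*v); z0=p[2]
    print('t %.1f th0 %.3f r0 %.3f z %.3f F %s'%(s['t'],th0,r0,z0,np.round(s['force'],1)))
    for k in range(1,n+1):
        f=k/n; th=th0+(th_end-th0)*f; rr=r0+(r-r0)*f
        q=np.array([*(PIV+rr*np.array([np.cos(th),np.sin(th)])),z0+(z-z0)*f])
        print(np.round(R.T@(q-p)*1000,1),turn); p=q; R=R@Ro.from_euler('z',turn).as_matrix()
E
python3 -c "
from h import *
arc(3.5,8,.07)"
```

```text
t 14.5 th0 4.064 r0 0.380 z 0.231 F [-1.  -0.4 -0.3]
[ -7.9 -25.2   4.5] 0.07
[ -7.9 -25.2   4.1] 0.07
[ -7.9 -25.2   3.6] 0.07
[ -7.9 -25.1   3.1] 0.07
[ -8.  -25.1   2.6] 0.07
[ -8. -25.   2.] 0.07
[ -8.  -25.    1.5] 0.07
[ -8.1 -24.9   1. ] 0.07
```

```bash
python3 -m crank '[[[-8,-25,4.5,0.07,1],[-8,-25,4,0.07,1],[-8,-25,3.6,0.07,1],[-8,-25,3,0.07,1],[-8,-25,2.5,0.07,1],[-8,-25,2,0.07,1]]]'
python3 - <<'E'
from h import *
arc(3.2,6,.08);print(np.round(sense()['orientation'],3))
snap('top','t12.png')
E
```

```text
t: 15.1
eef_pos: [0.4969, -0.1818, 0.2374]
orientation: [[0.957, 0.093, -0.275], [0.076, -0.995, -0.07], [-0.28, 0.046, -0.959]]
force: [-0.7, -3.7, -1.2]
opening: 0.0004
t 15.1 th0 3.644 r0 0.371 z 0.237 F [-0.7 -3.7 -1.2]
[ -9.7 -25.6   2.5] 0.08
[ -9.9 -25.6   2. ] 0.08
[-10.2 -25.5   1.4] 0.08
[-10.4 -25.4   0.8] 0.08
[-10.6 -25.3   0.2] 0.08
[-10.9 -25.3  -0.3] 0.08
[[ 0.957  0.093 -0.275]
 [ 0.076 -0.995 -0.07 ]
 [-0.28   0.046 -0.959]]
```

View pics/t12.png

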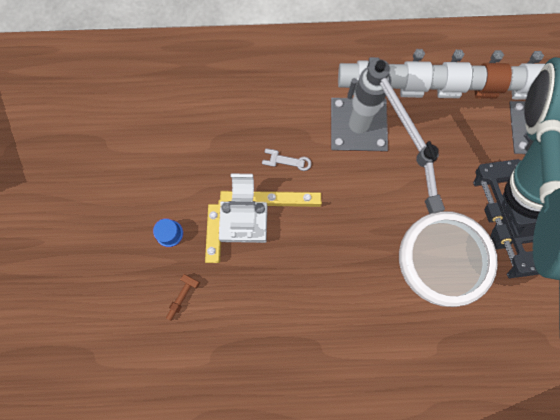

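The head is following: the lens is now at about px (448,258), with the pusher on its right-hand side. Continuing round.

```bash
python3 -m crank '[[[-9.7,-25.6,2.5,0.08,1],[-10,-25.6,2,0.08,1],[-10,-25.5,1.4,0.08,1],[-10.4,-25.4,0.8,0.08,1],[-10.6,-25.3,0.2,0.08,1],[-10.9,-25.3,-0.3,0.08,1]]]'
python3 - <<'E'
from h import *
arc(2.9,4,.08);print(np.round(sense()['orientation'],3))
snap('top','t13.png')
E
```

```text
t: 15.75
eef_pos: [0.4532, -0.0212, 0.2407]
orientation: [[0.889, -0.373, -0.264], [-0.406, -0.91, -0.082], [-0.21, 0.18, -0.961]]
force: [-0.2, -1.9, 1.4]
opening: 0.0003
t 15.8 th0 3.191 r0 0.369 z 0.241 F [-0.2 -1.9  1.4]
[-11.1 -24.5   0.1] 0.08
[-11.4 -24.5  -0.4] 0.08
[-11.7 -24.4  -0.9] 0.08
[-11.9 -24.3  -1.4] 0.08
[[ 0.889 -0.373 -0.264]
 [-0.406 -0.91  -0.082]
 [-0.21   0.18  -0.961]]
```

View pics/t13.png

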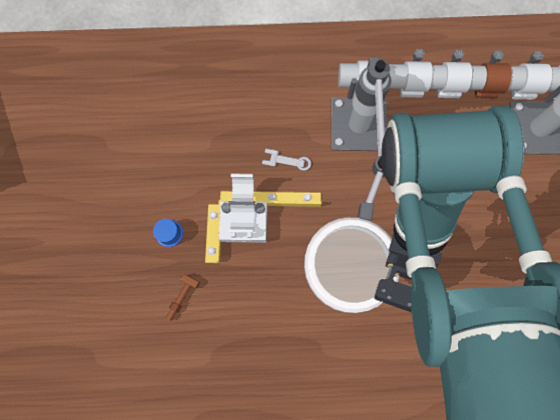

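```bash
python3 -m crank '[[[-11,-24.5,3,0.08,1],[-11.4,-24.5,2.5,0.08,1],[-11.7,-24.4,1.5,0.08,1],[-12,-24.3,1,0.08,1]]]'
python3 - <<'E'
from h import *
arc(2.65,3,.08);print(np.round(sense()['orientation'],3),sense()['eef_pos'])
snap('top','t14.png');snap('scene','s14.png')
E
```

```text
t: 16.2
eef_pos: [0.4637, 0.0884, 0.2301]
orientation: [[0.726, -0.641, -0.251], [-0.676, -0.732, -0.086], [-0.129, 0.232, -0.964]]
force: [-0.1, -2.7, 3.1]
opening: 0.001
t 16.2 th0 2.892 r0 0.370 z 0.230 F [-0.1 -2.7  3.1]
[-13.5 -26.1  -5.1] 0.08
[-13.5 -26.   -5.6] 0.08
[-13.5 -26.   -6.1] 0.08
[[ 0.726 -0.641 -0.251]
 [-0.676 -0.732 -0.086]
 [-0.129  0.232 -0.964]] [0.46367313 0.08843427 0.23008604]
```

View pics/t14.png

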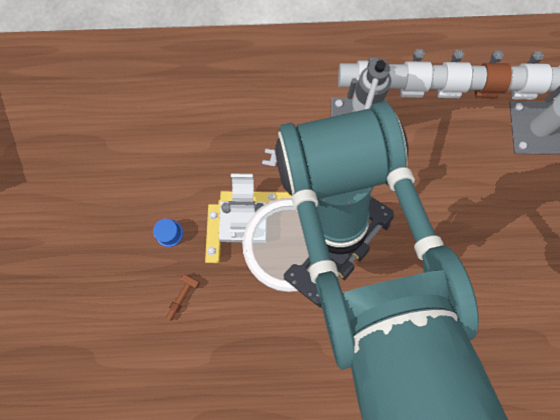

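View pics/s14.png

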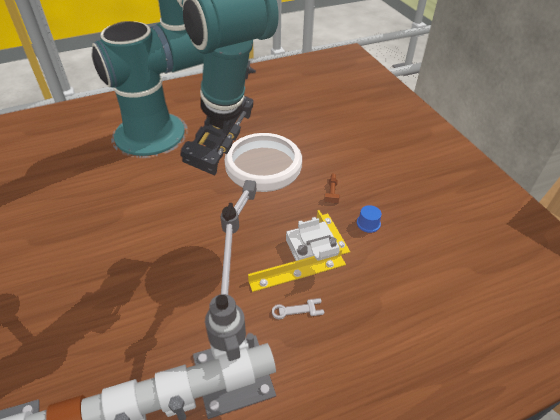

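Both views show the lens moving toward the coupler; in the scene view it is at about px (263,161). About 0.38 rad to go.

```bash
python3 -m crank '[[[-13.5,-26,-5,0.08,1],[-13.5,-26,-5.5,0.08,1],[-13.5,-26,-5.5,0.08,1],[0,0,0,0,1]]]'
cat >> h.py <<'E'
def lens(fn,box):
    x0,y0,x1,y1=box
    im=cv2.imread('pics/%s.png'%fn).astype(int); m=((im.min(2)>140)&(im.max(2)-im.min(2)<30)).astype(np.uint8)
    k=np.zeros_like(m);k[y0:y1,x0:x1]=m[y0:y1,x0:x1]
    c=max(cv2.findContours(k,cv2.RETR_EXTERNAL,cv2.CHAIN_APPROX_NONE)[0],key=cv2.contourArea)
    e=cv2.fitEllipse(cv2.convexHull(c)); return e
E
python3 - <<'E'
from h import *
arc(2.507,3,.05);print(sense()['eef_pos'])
snap('scene','s15.png')
e=lens('s14',(215,130,310,190)); print(e); L=onplane('scene',[e[0]],.231)[0]; v=L[:2]-PIV; print(L,np.hypot(*v),np.arctan2(v[1],v[0]))
E
```

```text
t: 16.7
eef_pos: [0.4961, 0.1709, 0.2328]
orientation: [[0.56, -0.79, -0.25], [-0.826, -0.557, -0.092], [-0.067, 0.258, -0.964]]
force: [0.0, -0.3, -0.1]
opening: 0.0003
t 16.7 th0 2.651 r0 0.369 z 0.233 F [ 0.  -0.3 -0.1]
[ -8.4 -15.4  -3.3] 0.05
[ -8.4 -15.4  -3.4] 0.05
[ -8.4 -15.4  -3.6] 0.05
[0.49610235 0.17088403 0.2327839 ]
((263.0726318359375, 161.48609924316406), (57.82155227661133, 78.34943389892578), 89.74459838867188)
[0.51582426 0.17938886 0.231     ] 0.3563836170318684 2.604340980090199
```

View pics/s15.png

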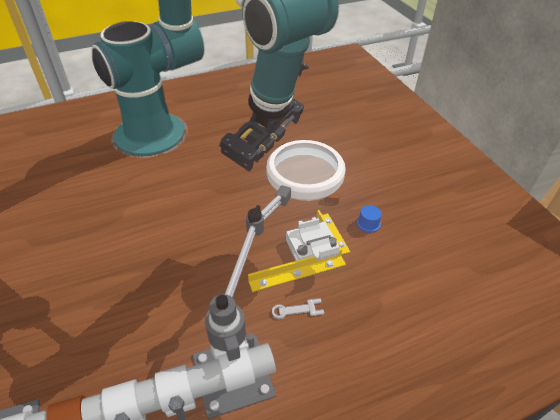

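```bash
python3 - <<'E'
from h import *
e=lens('s15',(255,125,350,197)); print(e); L=onplane('scene',[e[0]],.231)[0]; v=L[:2]-PIV; print(L,np.hypot(*v),np.arctan2(v[1],v[0]))
arc(2.56,2,.05)
E
```

```text
((305.4523620605469, 169.451416015625), (59.592247009277344, 79.8772964477539), 93.7230224609375)
[0.57135769 0.25025239 0.231     ] 0.3563121435041013 2.3510147305983473
t 16.8 th0 2.656 r0 0.369 z 0.233 F [-0.1 -0.3  0.4]
[ -8.6 -15.1  -3. ] 0.05
[ -8.7 -15.1  -3.2] 0.05
```

```bash
python3 -m crank '[[[-9.5,-17,-3.3,0.05,1],[0,0,0,0,1]]]'
python3 - <<'E'
from h import *
snap('scene','s16.png')
e=lens('s16',(260,125,375,205)); print(e); L=onplane('scene',[e[0]],.231)[0]; v=L[:2]-PIV; print(L,np.hypot(*v),np.arctan2(v[1],v[0]))
arc(2.56,1,.05)
E
```

```text
t: 16.95
eef_pos: [0.5043, 0.1841, 0.2331]
orientation: [[0.524, -0.814, -0.251], [-0.85, -0.518, -0.095], [-0.053, 0.263, -0.963]]
force: [-0.3, 0.2, 0.1]
opening: 0.0006
((310.4797058105469, 171.1927490234375), (60.51927947998047, 79.9561996459961), 94.26499938964844)
[0.58001299 0.25744719 0.231     ] 0.35551434638410934 2.319469529650538
t 17.0 th0 2.612 r0 0.369 z 0.233 F [-0.6 -0.7 -0.1]
[-10.6 -16.   -2.5] 0.05
```

View pics/s16.png

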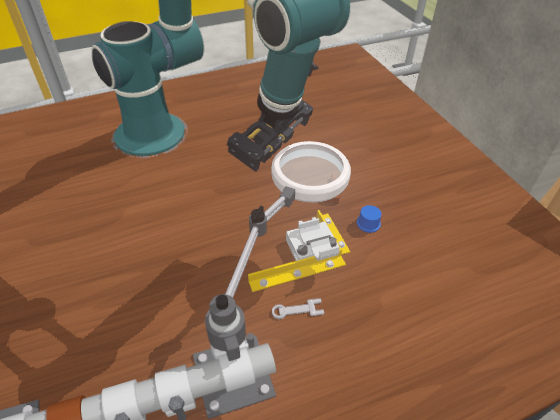

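```bash
python3 -m crank '[[[-12,-19,-3,0.04,1],[0,0,0,0,1]]]'
python3 - <<'E'
from h import *
snap('scene','s17.png')
e=lens('s17',(260,125,380,208)); print(e); L=onplane('scene',[e[0]],.231)[0]; v=L[:2]-PIV; print(L,np.hypot(*v),np.arctan2(v[1],v[0]))
arc(2.53,1,.05)
E
```

```text
t: 17.2
eef_pos: [0.5131, 0.1995, 0.2326]
orientation: [[0.493, -0.832, -0.253], [-0.869, -0.485, -0.098], [-0.041, 0.268, -0.963]]
force: [0.6, -0.4, 0.3]
opening: 0.0003
((318.7779846191406, 173.8176727294922), (61.07363510131836, 80.46013641357422), 94.87861633300781)
[0.59347223 0.26953498 0.231     ] 0.355668747026796 2.2685915242028583
t 17.2 th0 2.565 r0 0.369 z 0.233 F [-1.  -0.6 -0.1]
[ -7.3 -10.5  -1.9] 0.05
```

The lens is within about 2 mm of the target angle. I'll back the hand away and check in both views.

```bash
python3 -m crank '[[[8,25,5,0,1],[10,40,5,0,1],[30,20,-30,0,1],[40,0,-20,0,1],[40,0,0,0,1],[45,0,0,0,1],[45,0,0,0,1],[45,0,0,0,1],[0,0,0,0,1],[0,0,0,0,1]]]'
python3 - <<'E'
from h import *
np.set_printoptions(precision=4,suppress=True)
snap('scene','s18.png');snap('top','t18.png')
print(sense()['eef_pos'],sense()['force'],sense()['t'])
e=lens('s18',(260,125,380,208))
print(e,onplane('scene',[e[0]],.231))
E
```

```text
t: 18.25
eef_pos: [0.5717, -0.0883, 0.2827]
orientation: [[0.508, -0.82, -0.263], [-0.86, -0.5, -0.103], [-0.047, 0.279, -0.959]]
force: [0.0, 0.4, 0.6]
opening: 0.0002
[ 0.5716 -0.0872  0.2828] [ 0.0538 -0.1001  0.5963] 18.35
((318.755126953125, 173.81198120117188), (61.05641174316406, 80.53070068359375), 94.90416717529297) [[0.5934 0.2695 0.231 ]]
```

View pics/t18.png

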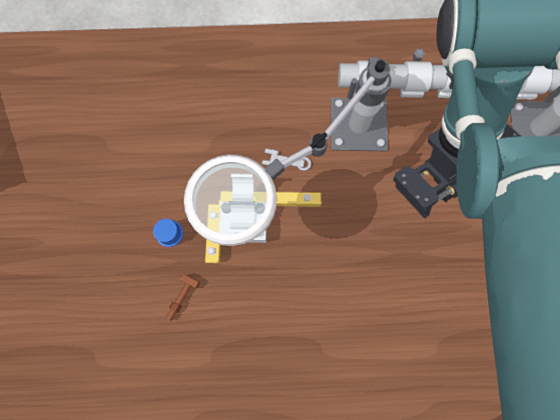

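View pics/s18.png

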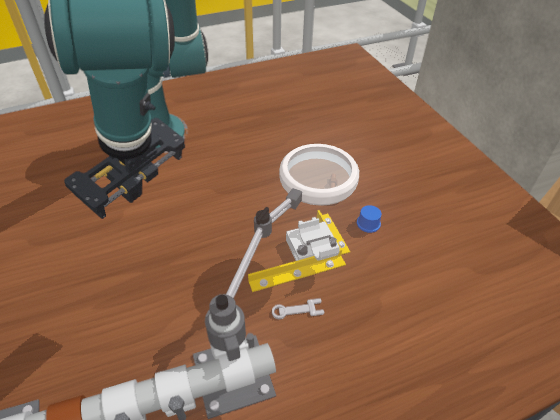

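```bash
python3 -m crank '[[[0,35,0,0,1],[0,35,0,0,1],[0,0,0,0,1],[0,0,0,0,1]]]'
python3 - <<'E'
from h import *
np.set_printoptions(precision=4,suppress=True)
snap('scene','s19.png');snap('top','t19.png')
im=cv2.imread('pics/t19.png')
et=lens('t19',(178,148,282,250));es=lens('s19',(260,125,380,208));print(et,es)
print('lens tri',tri(et[0],es[0]),'top-only',onplane('top',[et[0]],.232))
for n,o in(('t19',(150,140)),('s19',(270,190))):
  a=cv2.imread('pics/%s.png'%n)[o[1]:o[1]+118,o[0]:o[0]+150]; cv2.imwrite('pics/%sz.png'%n,cv2.resize(a,None,fx=5,fy=5,interpolation=cv2.INTER_CUBIC))
print(sense()['eef_pos'],sense()['force'])
E
```

```text
t: 18.75
eef_pos: [0.5102, -0.1181, 0.3026]
orientation: [[0.517, -0.814, -0.263], [-0.854, -0.509, -0.104], [-0.05, 0.278, -0.959]]
force: [-0.1, 0.2, 0.2]
opening: 0.0005
((231.1585235595703, 201.06930541992188), (91.07064819335938, 96.69268035888672), 128.08258056640625) ((318.755126953125, 173.81198120117188), (61.05641174316406, 80.53070068359375), 94.90416717529297)
lens tri (array([0.5894, 0.2716, 0.2269]), np.float64(0.0004779623599642078)) top-only [[0.588  0.2708 0.232 ]]
[ 0.5109 -0.1182  0.3025] [ 0.5338 -0.7701 -0.7076]
```

View pics/t19z.png

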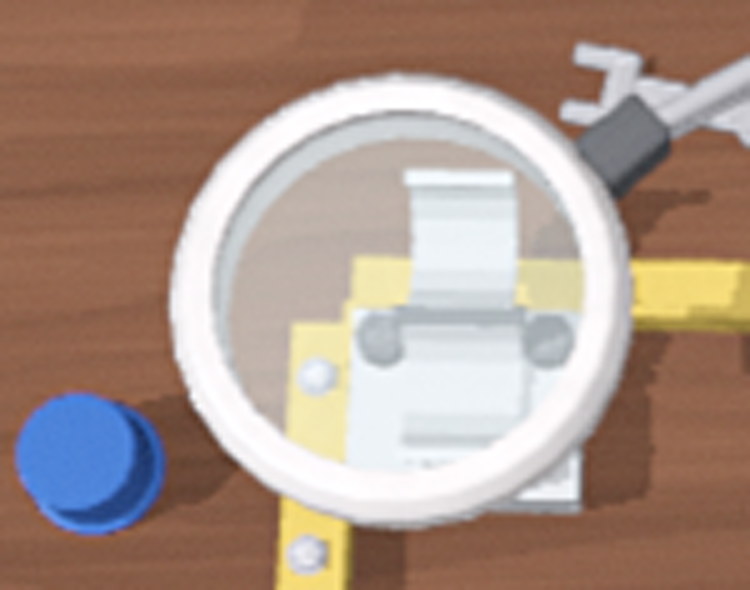

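View pics/s19z.png

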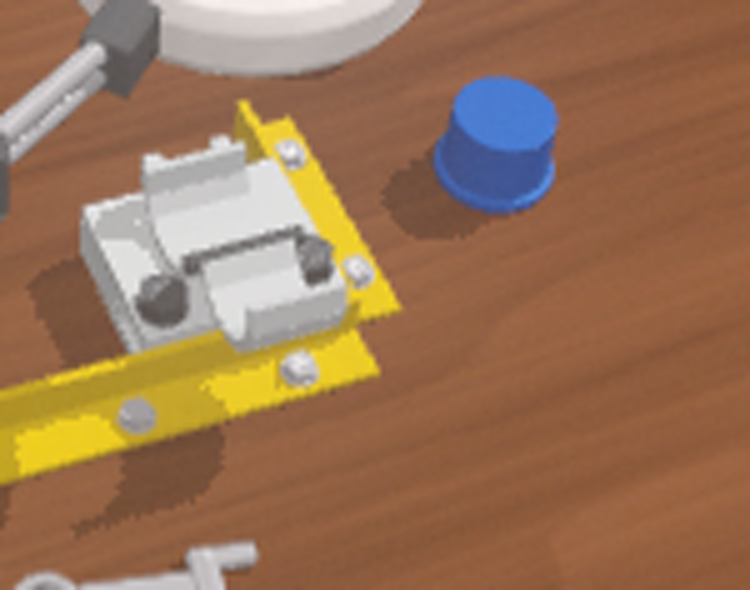

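```bash
python3 -c "
from station import sign_off,sense
print(sign_off()); print(sense()['t'],sense()['force'])"
```

```text
the job is handed in; nothing more can be done
None
the job is handed in; nothing more can be done
```

I slid the coupler along the worktop into the corner of the stop, then pushed the lamp round until the lens was above it. The job was handed in at about 19 s, with the hand clear of everything.

- **Coupler:** I pushed it to the long rail with two fingers, then along that rail to the short rail with the back of one finger, then pressed it once more against the long rail. It stopped hard at about 38 N against the short rail and 63 N against the long rail. In the last measurement, its jaw face and left side lay on the rail lines within about 2 mm. It was out of square by no more than about 0.01 rad, and it looked unchanged in the final picture.
- **Lens:** The final check put it at (0.589, 0.272), with the coupler's centre at about (0.597, 0.267). That is about 2 mm off along the swing and about 8 mm off along the arm. The arm's fixed length sets that 8 mm, so I could not change it. The scene camera alone put the lens within about 5 mm of the coupler's centre.
- **Other items:** The T-bolt, cap and spanner looked unmoved in the pictures, though I did not measure them again at the end.

**Problems along the way:**
- My first push, in small steps, did not move the coupler, so I switched to fewer, larger steps.
- Pushing against resistance tilted the hand by up to about 16°, and I worked around the tilt because it did not relax.
- The final x press also pushed down with about 38 N. The pictures I took during the earlier pushes showed the gripper's body clear, but I took none during that press, so I can't confirm that all of that force went through the fingers.

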